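# Hang the gap gauge on the notch inside the gauge cabinet

### The arm

A 6-joint arm with a two-finger parallel gripper is mounted at the origin on the work surface. World frame = base frame: x ahead of the robot, y to its left, z up, the work surface at z = 0. Lengths are in mm, angles in rad, forces in N, time in s.
With the tool pointing down it reaches from about 300 to 775 mm from the base axis. Payload 14.6 kg.
Tool frame: the origin (TCP) lies on the centre line of the jaws, within the pads' length; the fingertips stand 19 mm ahead of it and the grasp point (between the pads) is the TCP (bot.tip_reach is the distance from the TCP to the fingertips, in mm); y points along the fingers, x is the direction in which the jaws open and shut, and the axes are right-handed (so a half turn about y gives the same grasp; the last joint's range is limited). The gripper opens to 85 mm and grips with 20 to 120 N. Pads are 22 mm wide; open, the fingers measure 114 mm over their backs; the gripper's body (76 mm by 85 mm) begins 54 mm behind the grasp point. The pads swing forward as they close: fully open they stand 13 mm farther back than shut.
Start: joints at [1.218, 0.3, 1.521, -0, 1.321, -0.067], TCP at [155.056, 527.681, 250.281] pointing down, gripper open.
Joint ranges: [-3.03, 3.03], [-0.79, 2.21], [0.23, 2.52], [-1.04, 4.18], [0, 3.07], [-2.55, 2.55]. Speed limits (rad/s): [2.22, 2.22, 2.57, 3.14, 3.14, 3.14].

### API

Orientations are given as a unit quaternion [w, x, y, z].
In Python, from rig import bot gives the robot as it stands. Calls block until the motion is done:
- bot.move_to(position, orientation): joint-space move of the TCP to a pose.
- bot.servo_line(position, attitude=None, speed=150, until_force=None): straight line of the TCP; attitude=None keeps the orientation; speed is the mean speed in mm/s. With until_force (N) it stops when the force on the tool has changed by that much, and returns True; else False.
- bot.move_joints(angles): joint-space move.
- bot.move_gripper(opening, grip_force=None): finger opening in mm; grip_force is the grip in N (None keeps the last); returns when the fingers have stopped.
- bot.dwell(seconds).
- bot.ik(position, orientation): joint angles nearest the present ones, or None.
- bot.read_state(): the state.
- bot.read_camera(name): name is "scene" or "top"; returns a dict with "image" (420x560x3 uint8, blue, green, red), "depth" (420x560 float32, mm along the optical axis (not along the pixel's ray), 0 where there is no reading), "fovy" (degrees; the focal length in pixels is half the picture's height over the tangent of half this angle, whatever the lens; pixels are square), "cx", "cy" (the principal point, pixels), "k1" (the pictures are not rectified: a ray, as slopes to the right and down, at radius r is drawn at 1 + k1 r^2 times it, then the intrinsics apply), "eye" and "attitude" of the camera in the world. Camera axes: x right, y down, z forward; pixel columns grow to the right and rows downward; lengths in mm; the calibration is good to about 2 mm. A picture is of the moment at which its call begins.
A pose or a line that the arm cannot do raises bot.MotionError and nothing moves.
- bot.finish_job(): hands the job in, once; it reports no verdict.
The state is a dict: "clock": time; "joint_positions": joint angles; "qvel": joint speeds; "effort": joint torques, N m; "ee_pos": TCP position; "tool_rot": TCP orientation; "ft_force": force on the tool from outside, world axes, zero at the start; "moment": the same for the moment, N m; "grip_width": finger opening in mm.
Only numpy, scipy, OpenCV 4.12 (cv2) and the standard library are available. Lean on these libraries where they do the work, as an engineer would, in place of code of your own. Each camera call takes 0.05 s, during which the arm holds its last target.

### The job

Take the orange-handled gauge out of the wooden stand, lower it through the narrow opening in the cabinet's roof without touching the blue frame, and hang it by its crossbar in the notch of the sprung rails inside, gently finding the notch and letting the bar down fully home before you let go. Leave the blue-handled gauge and everything else on the bench where it is.

Things in the scene. Friction and masses are not known exactly. Their poses are not given: they have to be found in the camera images.
- gauge: Gap gauge to hang: flat aluminium, about 0.2 kg, ORANGE handle, upright in the stand. Origin = centre of the handle (16 mm along x, 30 along y, 44 tall); z up. A neck 14 mm wide (y), 6 thick (x) joins the handle to a crossbar 80 mm below the origin. It looks the same turned half round about z. Grip the handle from above across its 16 mm (along x).
- gauge_bar (a point): Centre of the orange gauge's crossbar: round steel, 8 mm thick, 44 mm long along the gauge's x, 80 mm below the handle's centre. Below it hangs a forked plate 44 mm wide (y), 6 mm thick (x), reaching 80 mm below the bar. Axes as the gauge's.
- spare: A shorter gauge of the same kind with a BLUE handle, in the other place of the stand, its top 154 mm above the bench (carry the orange one well over it or round it); it stays there. Origin = centre of its handle.
- stand: Fixed wooden stand, 100 x 220 x 99 mm tall. Origin = centre of its underside, z up. A slot 18 mm wide runs along its y; 50 mm either side of the middle a gauge hangs, plate in the slot, crossbar (along the stand's x) in a groove 5 mm deep in the top. A gauge lifts straight up and out.
- cabinet: Fixed top-loading grey cabinet, 160 (x) x 280 (y) x 150 mm tall, clear pane on its +x side. Origin = centre of its underside, z up. Inside, under the roof opening, two level steel hanging rails run along its y; a gauge's plate goes down between them and its crossbar, along the cabinet's x, lies across both.
- frame: Blue frame of the cabinet's roof opening: a plate 5 mm thick, its top 150 mm above the cabinet's underside. The opening is centred, 64 mm along the cabinet's x and 160 mm along its y. Origin and axes as the cabinet's. Neither gauge nor robot may touch it.
- rails_mid (a point): Point fixed to the cabinet, midway along and between the rails, level with their unloaded tops (118 mm above the cabinet's underside); axes as the cabinet's. Rails 200 mm long (y), 15 mm wide, 18 mm apart. They are sprung: sink 1 mm per newton (25 mm at most), rise when freed; along y they give 1 mm per 3 N. Delicate: over 12 N from the gauge in any direction damages them; 2 to 4 N is plenty.
- notch_level (a point): Point fixed to the cabinet, 10 mm under rails_mid, level with the floor of the one notch (hook) cut across both rails: square, 11.5 mm wide (y), 10 mm deep. The notch stands anywhere from 30 mm to -30 mm along y from this point, NOT measured: look or feel for it. A gauge hung in it has its crossbar centre about 2 mm above this point; one lying on the rail tops about 12 mm.
- tray: Bystander: grey plastic tray 100 x 150 x 35 mm. Origin = centre of its underside.
- can: Bystander: green can with a pale top, 60 mm across, about 150 mm tall. Origin = centre of its underside.
- screwdriver: Bystander: screwdriver with a red handle lying on the bench.
- wrench: Bystander: steel wrench lying on the bench.
- mug: Bystander: white mug, 80 mm across, 90 mm tall. Origin = centre of its underside.
- cellblock: Bystander: black block 120 x 70 x 60 mm. Origin = centre of its underside.
Not all that is in view belongs to the job. There is more than one size of the stand; the one meant has the size given above.

How it is judged:
By the outcome, as a careful person would: the job done as asked, in the order asked, and still so for the second after the job is handed in, with the robot touching nothing.
It also fails if it takes over 72 s, if anything falls off the work surface, if the arm or the gripper's body presses on something with over 40 N, if the wrist force passes 120 N, or if a joint passes its speed limit or range.

## Working session

There is one attempt and no reset: what is moved stays moved. The work goes in short steps, each a Python script; the robot and the scene stay as the last script left them, time stands still between calls to the robot, and variables do not carry over. Pictures are saved under pics/ and viewed, and the job is handed in when it is done.

```bash
ls; mkdir -p pics
python3 - <<'E'
from rig import bot
import cv2,pickle
for n in("scene","top"):
    c=bot.read_camera(n); cv2.imwrite(f"pics/{n}0.png",c["image"]); pickle.dump(c,open(f"{n}0.pkl","wb"))
    print(n,{k:v for k,v in c.items() if k not in("image","depth")})
print(bot.read_state())
E
```

```text
pics
scene {'fovy': 51.23007972830384, 'cx': 281.382507397593, 'cy': 213.13644152818304, 'k1': -0.05757236410487057, 'eye': array([1236.62122919,  550.41432464,  733.99483481]), 'attitude': array([-0.21142784,  0.3861438 ,  0.79246332, -0.42212927])}
top {'fovy': 54.819444351282186, 'cx': 275.59397990464714, 'cy': 211.11557806698943, 'k1': 0.032288627010525366, 'eye': array([ 312.57361299,    4.06763691, 1233.77337951]), 'attitude': array([-0.06570584,  0.71291303, -0.69415146,  0.07477634])}
{'clock': 0.1, 'joint_positions': array([ 1.21838588e+00,  3.00403441e-01,  1.52152327e+00,  2.42934145e-05,
        1.32071096e+00, -6.65973169e-02]), 'qvel': array([-0.00100042, -0.0014575 , -0.00096751,  0.00103788,  0.00096029,
       -0.00079627]), 'effort': array([ 3.27685375e-03, -5.44369662e+01, -3.62364721e+01, -9.12472103e-06,
        3.13768556e-03, -9.92225046e-05]), 'ee_pos': array([154.99503646, 527.5069636 , 249.78287557]), 'tool_rot': array([-0.56592041,  0.56630886,  0.42337662, -0.42400543]), 'ft_force': array([ 0.62835576,  0.04281034, -0.30117255]), 'moment': array([-0.03953662,  0.00279515, -0.02159195]), 'grip_width': 85.6065278046651}
```

View pics/scene0.png

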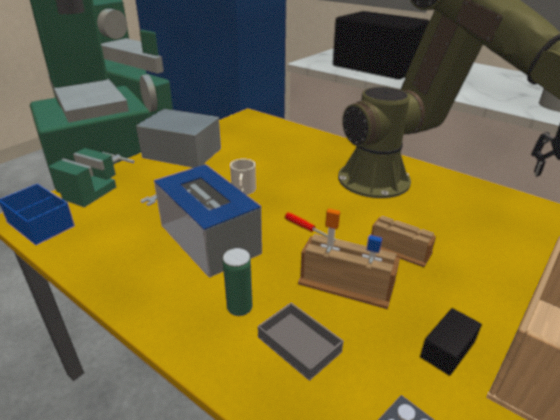

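View pics/top0.png

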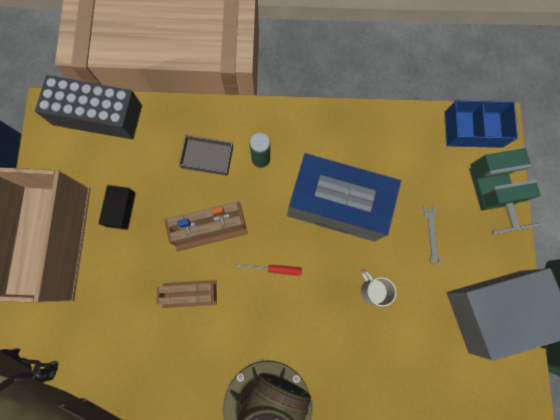

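```bash
cat > h.py <<'E'
import numpy as np,cv2,pickle
from scipy.spatial.transform import Rotation as R
def rot(q): return R.from_quat([q[1],q[2],q[3],q[0]])
def K(c):
    f=c["image"].shape[0]/2/np.tan(np.radians(c["fovy"])/2)
    return np.array([[f,0,c["cx"]],[0,f,c["cy"]],[0,0,1.]]),np.array([c["k1"],0,0,0,0.])
def rays(c,uv):
    k,d=K(c); n=cv2.undistortPoints(np.asarray(uv,float).reshape(-1,1,2),k,d).reshape(-1,2)
    return np.c_[n,np.ones(len(n))]
def cloud(c):
    h,w=c["depth"].shape; u,v=np.meshgrid(np.arange(w),np.arange(h))
    r=rays(c,np.c_[u.ravel(),v.ravel()])*c["depth"].reshape(-1,1)
    return (rot(c["attitude"]).apply(r)+c["eye"]).reshape(h,w,3)
def atz(c,uv,z):
    d=rot(c["attitude"]).apply(rays(c,uv)); e=c["eye"]; return e+d*((z-e[2])/d[:,2])[:,None]
def proj(c,P):
    k,d=K(c); p=rot(c["attitude"]).inv().apply(np.asarray(P,float).reshape(-1,3)-c["eye"])
    return cv2.projectPoints(p.reshape(-1,1,3),np.zeros(3),np.zeros(3),k,d)[0].reshape(-1,2)
def crop(c,x0,y0,x1,y1,s,name):
    cv2.imwrite(name,cv2.resize(c["image"][y0:y1,x0:x1],None,fx=s,fy=s,interpolation=cv2.INTER_CUBIC))
E
python3 - <<'E'
from h import *
for n,b in(("top",[(150,190,260,260,7),(280,145,410,245,6)]),("scene",[(290,195,410,310,5),(150,155,270,275,5)])):
    c=pickle.load(open(n+"0.pkl","rb")); P=cloud(c)
    for i,(a,bb,x,y,s) in enumerate(b): crop(c,a,bb,x,y,s,f"pics/{n}c{i}.png")
    hsv=cv2.cvtColor(c["image"],cv2.COLOR_BGR2HSV)
    H,S,V=[hsv[...,i].astype(int) for i in range(3)]
    org=(H<13)&(S>150)&(V>120)&(P[...,2]>120)
    blu=(H>95)&(H<130)&(S>130)
    roof=blu&(abs(P[...,2]-150)<8)&(P[...,0]<620)
    sp=blu&(P[...,2]>115)
    print(n,"orange",org.sum(),np.median(P[org],0),P[org].min(0),P[org].max(0))
    q=P[roof]; 
    # keep near cluster
    m=np.median(q,0); print("roof",len(q),m,q[:,2].std())
    q=q[np.linalg.norm(q[:,:2]-m[:2],axis=1)<220]
    print(cv2.minAreaRect(q[:,:2].astype(np.float32)))
E
```

```text
top orange 61 [519.84370188 145.83285294 200.47853604] [312.57361299   4.06763691 195.17941734] [ 528.77374423  161.17231499 1233.77337951]
roof 2712 [ 548.38602785 -220.93442981  151.28017207] 2.033948884578987
((582.1292114257812, -195.22201538085938), (275.35504150390625, 146.1893768310547), 75.90494537353516)
scene orange 45 [528.08074359 151.26577642 179.1347445 ] [522.77804449 139.82450197 160.36091234] [1236.62122919  550.41432464  733.99483481]
roof 1942 [ 543.03486118 -233.50733227  150.10927319] 2.3146480463809476
((577.3698120117188, -191.1446990966797), (279.8815002441406, 140.6635284423828), 78.65008544921875)
```

Run:
```python
from h import *
c=pickle.load(open("top0.pkl","rb")); P=cloud(c); np.set_printoptions(precision=1,suppress=True)
for p in [(170,223),(245,218),(218,211),(184,224),(345,170),(345,193),(330,190),(210,155),(270,148),(200,293)]: print(p,P[p[1],p[0]])
```

```text
(170, 223) [498.5 288.9 101.8]
(245, 218) [537.7  85.6  -2.7]
(218, 211) [517.6 143.2 198.3]
(184, 224) [488.  237.9 155.5]
(345, 170) [ 652.9 -197.3  153.1]
(345, 193) [ 598.4 -205.2  108. ]
(330, 190) [ 606.1 -162.2  107.7]
(210, 155) [736.4 204.    4.4]
(270, 148) [768.3  14.5  -2.4]
(200, 293) [307.2 208.9   4.5]
```

View pics/topc0.png

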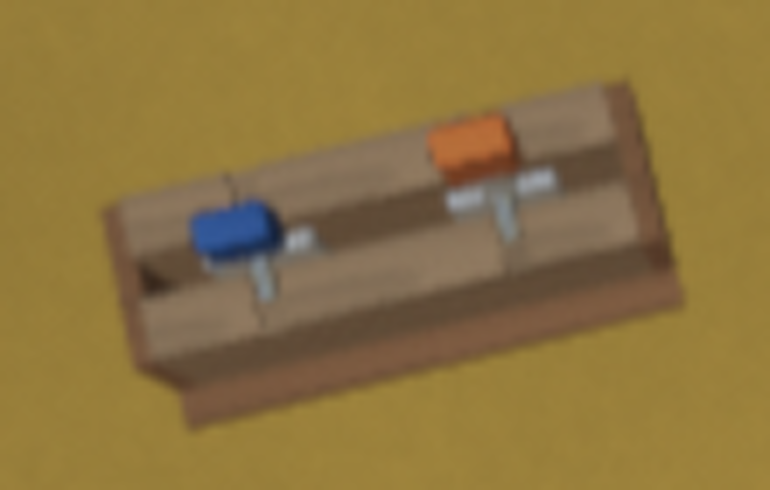

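View pics/topc1.png

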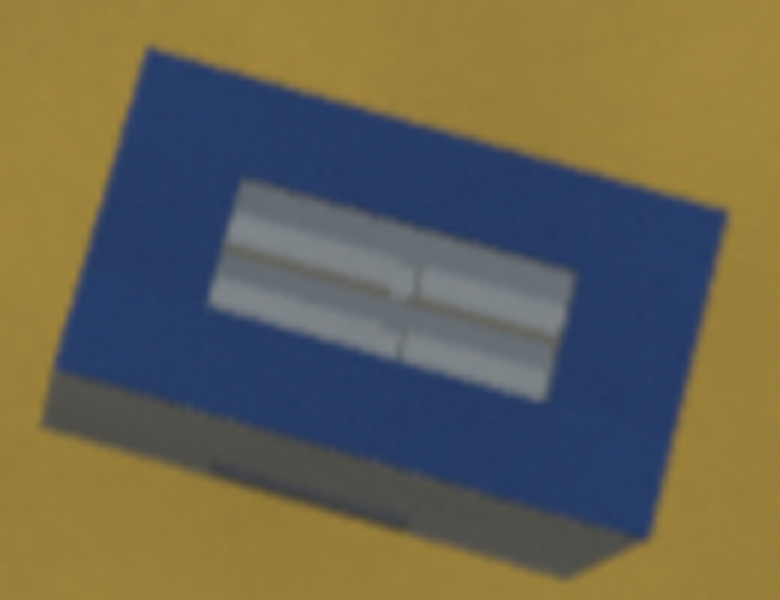

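View pics/scenec0.png

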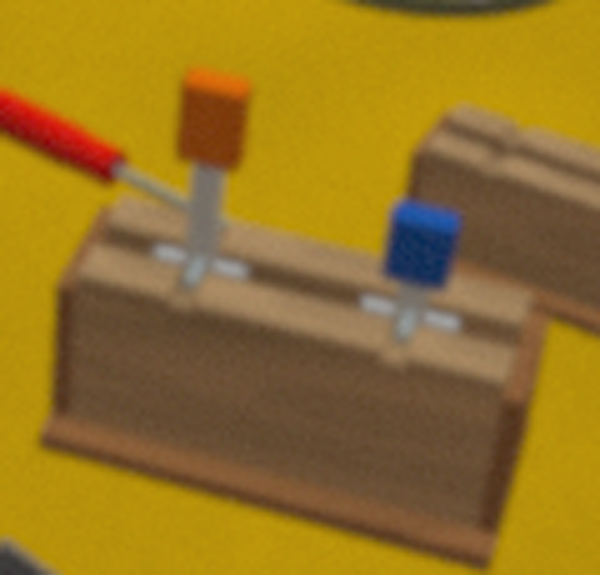

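View pics/scenec1.png

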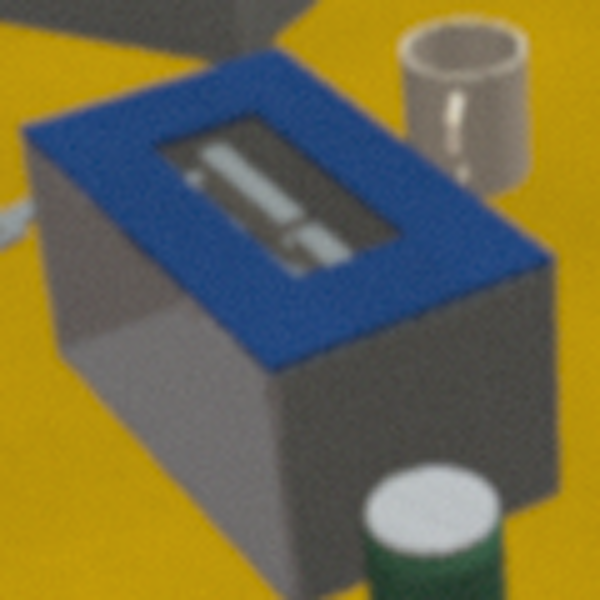

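```bash
cat > fit.py <<'E'
from h import *
from scipy.optimize import least_squares
np.set_printoptions(precision=2,suppress=True)
C={n:pickle.load(open(n+"0.pkl","rb")) for n in("top","scene")}
def masks(n):
    c=C[n]; hsv=cv2.cvtColor(c["image"],cv2.COLOR_BGR2HSV); H,S,V=[hsv[...,i].astype(int) for i in range(3)]
    return (H<14)&(S>150)&(V>90),(H>95)&(H<130)&(S>110)
def cen(m,win):
    x0,y0,x1,y1=win; k=np.zeros_like(m);k[y0:y1,x0:x1]=m[y0:y1,x0:x1]
    n,l,s,ce=cv2.connectedComponentsWithStats(k.astype(np.uint8)); i=1+np.argmax(s[1:,4]); return ce[i],s[i,4]
def hullc(c,ctr,yaw,hz):
    P=np.array([[a*8,b*15,e*hz] for a in(-1,1) for b in(-1,1) for e in(-1,1)])
    p=proj(c,R.from_euler('z',yaw).apply(P)+ctr); h=cv2.convexHull(p.astype(np.float32)); m=cv2.moments(h)
    return np.array([m['m10'],m['m01']])/m['m00'],m['m00']
obs={}
for n,(wo,wb) in {"top":((205,200,230,225),(170,215,195,230)),"scene":((318,205,345,235),(358,232,390,255))}.items():
    o,b=masks(n); obs[n]=(cen(o,wo),cen(b,wb)); print(n,obs[n])
for names in (("top","scene"),("top",),("scene",)):
    yaw=np.radians(14)
    for it in range(3):
        res=[]
        for j,z in((0,178.),(1,132.)):
            f=lambda p:np.concatenate([hullc(C[n],np.array([p[0],p[1],z]),yaw,22)[0]-obs[n][j][0] for n in names])
            r=least_squares(f,[510,145+j*95]); res.append(r)
        d=res[1].x-res[0].x; yaw=np.arctan2(-d[0],d[1])
    print(names,"orange",res[0].x,res[0].fun,"blue",res[1].x,res[1].fun,"yaw deg",np.degrees(yaw),"dist",np.linalg.norm(d))
    print([hullc(C[n],np.array([*res[0].x,178]),yaw,22)[1] for n in names])
# cabinet
def un(pts,s,ox,oy): return (np.array(pts,float)+.5)/s-.5+[ox,oy]
top=un([(148,47),(727,210),(648,540),(57,370),(242,180),(577,272),(547,402),(209,305)],6,280,145)
sc=un([(22,130),(278,370),(553,258),(280,47),(155,147),(303,277),(403,236),(257,113)],5,150,155)
# order in top: (+x,+y),(+x,-y),(-x,-y),(-x,+y)
L=np.array([[a*80,b*140,150] for a,b in((1,1),(1,-1),(-1,-1),(-1,1))]+[[a*32,b*80,150] for a,b in((1,1),(1,-1),(-1,-1),(-1,1))],float)
scord=[1,0,3,2,5,4,7,6] # map L order -> scene pts index
sc=sc[scord]
for names in(("top","scene"),("top",),("scene",)):
    def f(p):
        W=R.from_euler('z',p[2]).apply(L)+[p[0],p[1],0]
        return np.concatenate([(proj(C[n],W)-o).ravel() for n,o in(("top",top),("scene",sc)) if n in names])
    r=least_squares(f,[580,-195,-.25],loss='soft_l1'); print(names,"cab",r.x,np.degrees(r.x[2]));print(f(r.x).reshape(-1,2))
# notch
cab=r0=None
E
python3 fit.py
```

```text
top ((array([217.16, 210.7 ]), np.int32(90)), (array([183.32, 222.68]), np.int32(71)))
scene ((array([331.85, 219.72]), np.int32(138)), (array([374.05, 243.05]), np.int32(168)))
('top', 'scene') orange [522.48 145.34] [ 0.94 -0.07 -0.69 -0.79] blue [488.5  242.53] [0.62 2.46 0.22 1.24] yaw deg 19.271018672421143 dist 102.96376586281716
[115.94220244395547, 287.40874612354673]
('top',) orange [522.02 144.95] [1.08 0.09] blue [510. 240.] [ 2.1  -5.24] yaw deg 7.209569686469634 dist 95.81006579667934
[117.19949328002986]
('scene',) orange [520.36 145.  ] [-0.28 -1.26] blue [494.25 237.46] [-2.97  1.61] yaw deg 15.768563753056526 dist 96.07317159415986
[290.6758576335851]
('top', 'scene') cab [ 587.72 -196.94   -0.26] -14.776999675705236
[[-0.54  0.4 ]
 [ 0.08  0.39]
 [ 0.18  0.19]
 [-0.93 -0.07]
 [-0.05 -0.19]
 [ 0.01  0.23]
 [-0.43  0.34]
 [-0.56  0.43]
 [-1.41  0.03]
 [-0.67 -0.32]
 [-0.42  0.  ]
 [ 0.86 -0.21]
 [-1.09  0.17]
 [-1.26 -0.17]
 [-0.48 -0.32]
 [ 1.32 -0.02]]
('top',) cab [ 588.37 -197.7    -0.26] -14.711303713186943
[[-0.32  0.23]
 [ 0.33  0.11]
 [ 0.5  -0.09]
 [-0.63 -0.23]
 [ 0.21 -0.38]
 [ 0.28 -0.03]
 [-0.14  0.09]
 [-0.27  0.24]]
('scene',) cab [ 586.98 -195.62   -0.26] -14.709843697871447
[[-0.69  0.09]
 [-0.19 -0.24]
 [ 0.02  0.04]
 [ 1.5  -0.2 ]
 [-0.45  0.22]
 [-0.74 -0.11]
 [ 0.02 -0.27]
 [ 1.94  0.01]]
```

Run:
```python
from h import *
t=pickle.load(open("top0.pkl","rb"));s=pickle.load(open("scene0.pkl","rb"))
def cr(c,x,y,w,h): return cv2.resize(c["image"][y:y+h,x:x+w],(w*12,h*12),interpolation=cv2.INTER_CUBIC)
a=np.hstack([cr(t,203,198,32,24),cr(t,168,212,32,24)]);b=np.hstack([cr(s,318,205,32,24),cr(s,358,232,32,24)])
cv2.imwrite("pics/hand.png",np.vstack([a,b]))
```

```text
(no output)
```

View pics/hand.png

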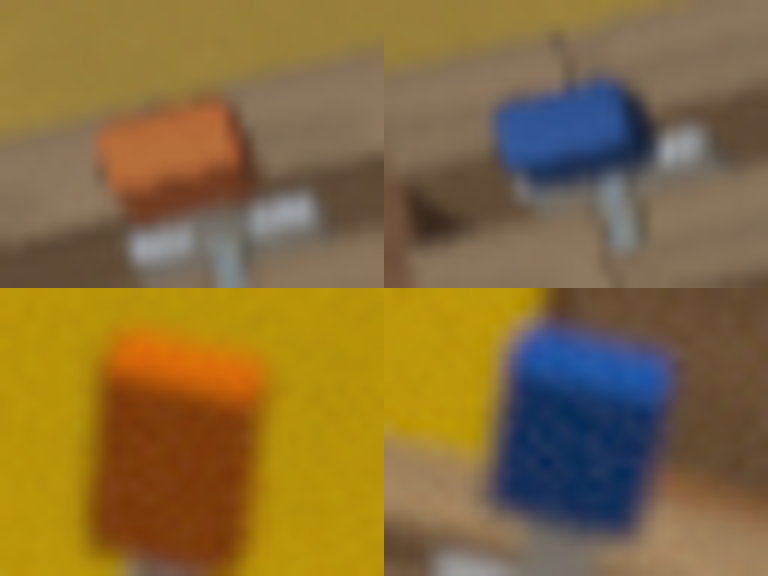

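```bash
cat > fit2.py <<'E'
from h import *
from scipy.optimize import least_squares
np.set_printoptions(precision=2,suppress=True)
C={n:pickle.load(open(n+"0.pkl","rb")) for n in("top","scene")}
def un(pts,s,ox,oy): return (np.array(pts,float)+.5)/s-.5+[ox,oy]
T=[(1,1,1),(1,-1,1),(-1,-1,1),(-1,1,1)]; S=[(1,-1,1),(1,1,1),(-1,1,1),(-1,-1,1),(1,-1,-1),(1,1,-1)]
ob={"top":[un([(98,132),(228,98),(246,160),(118,190)],12,203,198),un([(112,105),(225,80),(245,145),(128,165)],12,168,212)],
"scene":[un([(102,87),(254,117),(268,70),(120,42),(93,260),(238,282)],12,318,205),un([(124,82),(276,107),(292,67),(144,34),(106,212),(251,242)],12,358,232)]}
for names in(("top","scene"),("top",),("scene",)):
    def f(p):
        r=[]
        for j,z in((0,178),(1,132)):
            o=np.array([p[0],p[1],z])+j*100*np.array([-np.sin(p[2]),np.cos(p[2]),0])
            for n,L in(("top",T),("scene",S)):
                if n in names:
                    W=R.from_euler('z',p[2]).apply(np.array(L)*[8.,15,22])+o
                    r.append((proj(C[n],W)-ob[n][j]).ravel())
        return np.concatenate(r)
    r=least_squares(f,[520,145,.23]);print(names,r.x,np.degrees(r.x[2]));print(f(r.x).reshape(-1,2).T)
# notch
for cab in([587.7,-197,-.258],):
    for uv in [(404,283),(394,342)]:
        w=atz(C["top"],un([uv],6,280,145),116)[0]; print("notch top",R.from_euler('z',-cab[2]).apply(w-[cab[0],cab[1],0]))
    for uv in [(296,227),(288,232),(302,222)]:
        w=atz(C["scene"],un([uv],5,150,155),116)[0]; print("notch scene",R.from_euler('z',-cab[2]).apply(w-[cab[0],cab[1],0]))
E
python3 fit2.py
python3 - <<'E'
from h import *
t=pickle.load(open("top0.pkl","rb"));s=pickle.load(open("scene0.pkl","rb"))
def cr(c,x,y,w,h): return cv2.resize(c["image"][y:y+h,x:x+w],(w*12,h*12),interpolation=cv2.INTER_CUBIC)
cv2.imwrite("pics/notch.png",np.vstack([cr(t,313,173,64,26),cr(s,180,177,64,24)]))
E
```

```text
('top', 'scene') [519.96 146.55   0.3 ] 16.92431875127798
[[-0.42 -0.01 -0.02 -0.62 -0.57 -0.12  0.53 -0.11 -1.08 -0.38 -0.44  1.09
   0.77 -0.45 -0.35  0.45  0.4  -0.58 -1.16 -0.13]
 [ 0.01 -0.14  0.51  1.   -0.75 -0.49 -0.28 -0.64  0.97  1.97  1.34  0.52
   0.75  2.   -0.85  0.06 -0.67 -0.83  3.83  4.37]]
('top',) [520.81 146.31   0.27] 15.514396662714319
[[-0.26  0.2   0.05 -0.61 -0.47  1.11  0.64 -0.63]
 [-0.47 -0.34  0.34  0.57  0.01 -0.55 -0.29  0.7 ]]
('scene',) [518.99 146.28   0.32] 18.596122003258852
[[-0.39  0.15  0.59 -0.13 -0.9  -0.11  0.06  0.9   0.62 -0.38 -0.75  0.32]
 [-0.86 -0.8  -0.62 -0.79  0.86  1.64 -1.71 -1.04 -1.78 -1.71  2.95  3.25]]
notch top [ 15.16  -8.57 116.  ]
notch top [-14.02 -11.11 116.  ]
notch scene [-15.49 -10.7  116.  ]
notch scene [ -9.59  -8.84 116.  ]
notch scene [-20.58 -13.21 116.  ]
```

View pics/notch.png

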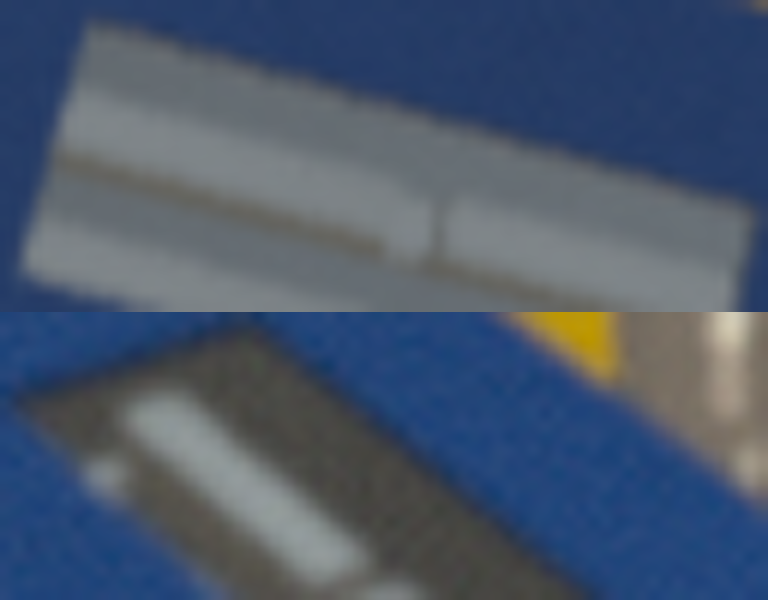

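```bash
cat >> h.py <<'E'
def q(psi):
    x=np.array([np.cos(psi),np.sin(psi),0]);y=np.array([0,0,-1.]);z=np.cross(x,y)
    a=R.from_matrix(np.c_[x,y,z]).as_quat(); return np.array([a[3],a[0],a[1],a[2]])
O=np.array([520.4,146.4]);OY=np.radians(15.2)
CAB=np.array([587.7,-197.0]);CY=np.radians(-14.75)
def cabw(x,y,z): return np.r_[CAB+[np.cos(CY)*x-np.sin(CY)*y,np.sin(CY)*x+np.cos(CY)*y],z]
E
python3 - <<'E'
from rig import bot
from h import *
np.set_printoptions(precision=3,suppress=True)
s=bot.read_state(); print(rot(s["tool_rot"]).as_matrix())
for k in(0,np.pi,-np.pi):
    for p,y in(([*O,181],OY),([*O,360],OY),(cabw(0,0,360),CY),(cabw(0,-10,195),CY)):
        print(k,p,bot.ik(p,q(y+k)))
E
```

```text
[[ 0.282 -0.    -0.959]
 [ 0.959 -0.001  0.282]
 [-0.001 -1.     0.   ]]
0 [np.float64(520.4), np.float64(146.4), 181] [ 0.206  0.346  1.628 -0.     1.167 -0.059]
0 [np.float64(520.4), np.float64(146.4), 360] [ 0.206  0.22   1.369 -0.     1.552 -0.059]
0 [ 587.7 -197.   360. ] [-0.383  0.412  1.121 -0.     1.608 -0.125]
0 [ 585.154 -206.67   195.   ] [-0.399  0.503  1.37  -0.     1.269 -0.141]
3.141592653589793 [np.float64(520.4), np.float64(146.4), 181] None
3.141592653589793 [np.float64(520.4), np.float64(146.4), 360] None
3.141592653589793 [ 587.7 -197.   360. ] None
3.141592653589793 [ 585.154 -206.67   195.   ] None
-3.141592653589793 [np.float64(520.4), np.float64(146.4), 181] None
-3.141592653589793 [np.float64(520.4), np.float64(146.4), 360] None
-3.141592653589793 [ 587.7 -197.   360. ] None
-3.141592653589793 [ 585.154 -206.67   195.   ] None
```

Run:
```python
from rig import bot
from h import *
np.set_printoptions(precision=2,suppress=True)
bot.move_to([*O,275],q(OY)); bot.move_gripper(50)
bot.servo_line([*O,181],q(OY),speed=80)
s=bot.read_state(); print(s["ee_pos"],s["ft_force"],s["clock"],s["grip_width"])
for n in("top","scene"):
    c=bot.read_camera(n); pickle.dump(c,open(n+"1.pkl","wb"))
c=pickle.load(open("top1.pkl","rb")); crop(c,170,170,270,250,6,"pics/t1.png")
c=pickle.load(open("scene1.pkl","rb")); crop(c,290,160,410,260,6,"pics/s1.png")
```

```text
[520.61 146.46 181.51] [-0.42  0.44  0.63] 3.775 50.239412797842064
```

View pics/s1.png

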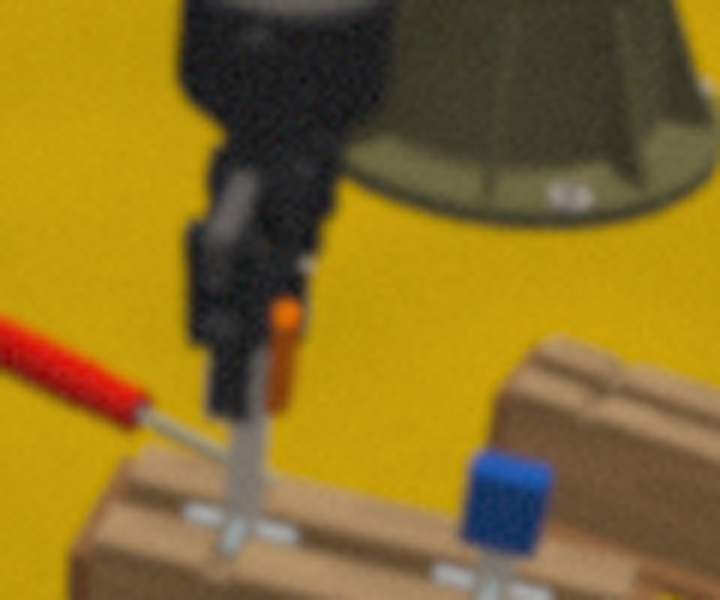

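View pics/t1.png

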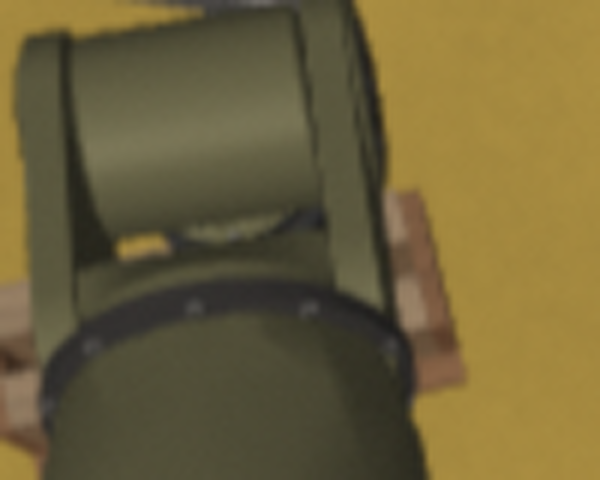

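Run:
```python
from rig import bot
from h import *
np.set_printoptions(precision=2,suppress=True)
p=lambda t:(lambda s:print(t,s["ee_pos"],s["ft_force"],s["moment"],s["clock"],s["grip_width"]))(bot.read_state())
bot.move_gripper(5,grip_force=40); p("grip")
bot.servo_line([*O,200],q(OY),speed=40); p("lift20")
bot.servo_line([*O,300],q(OY),speed=120); bot.dwell(.2);p("up")
c=bot.read_camera("scene"); pickle.dump(c,open("scene2.pkl","wb")); crop(c,270,80,410,290,3.8,"pics/s2.png")
```

```text
grip [520.41 146.43 181.15] [-0.43 -1.01  1.32] [-0.06  0.15 -0.02] 4.275 15.427313637426968
lift20 [520.34 146.38 199.93] [-0.47 -0.18 -2.75] [-0.03  0.02  0.02] 4.9 15.376616014923949
up [520.3  146.36 299.41] [ 0.55  0.26 -2.75] [-0.01 -0.01  0.02] 6.0833 15.57457169643044
```

View pics/s2.png

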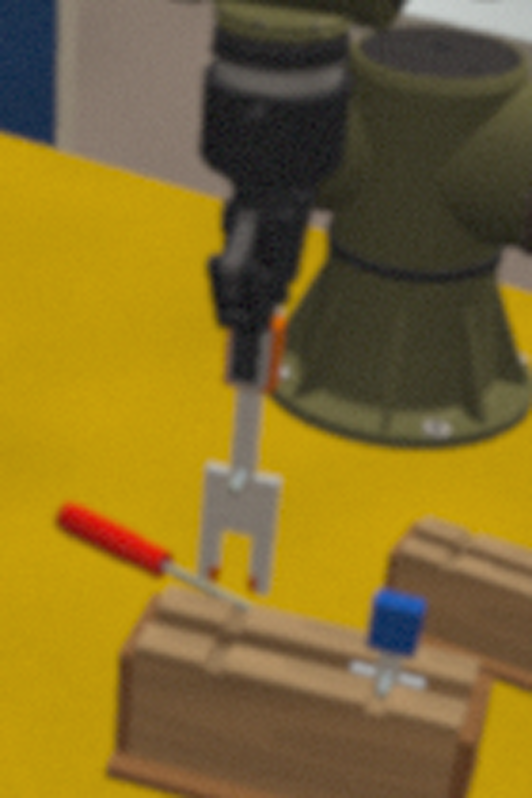

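Run:
```python
from rig import bot
from h import *
np.set_printoptions(precision=2,suppress=True)
p=lambda t:(lambda s:print(t,s["ee_pos"],s["ft_force"],s["moment"],s["clock"],s["grip_width"]))(bot.read_state())
bot.servo_line([*O,360],q(OY),speed=150)
bot.move_to(cabw(0,-1,360),q(CY)); p("over")
bot.servo_line(cabw(0,-1,326),q(CY),speed=100); bot.dwell(.3);p("over")
for n in("scene","top"):
    c=bot.read_camera(n); pickle.dump(c,open(n+"3.pkl","wb"))
    if n=="scene":crop(c,140,70,290,280,3.5,"pics/s3.png")
    else: crop(c,270,120,420,250,5,"pics/t3.png")
```

```text
over [ 587.66 -196.78  360.04] [-0.6   0.14 -3.65] [-0.02 -0.03 -0.03] 8.0 15.73422957054297
over [ 587.51 -197.98  326.46] [ 0.17 -0.12 -2.01] [ 0.05 -0.03  0.02] 8.7917 15.651546607682182
```

View pics/s3.png

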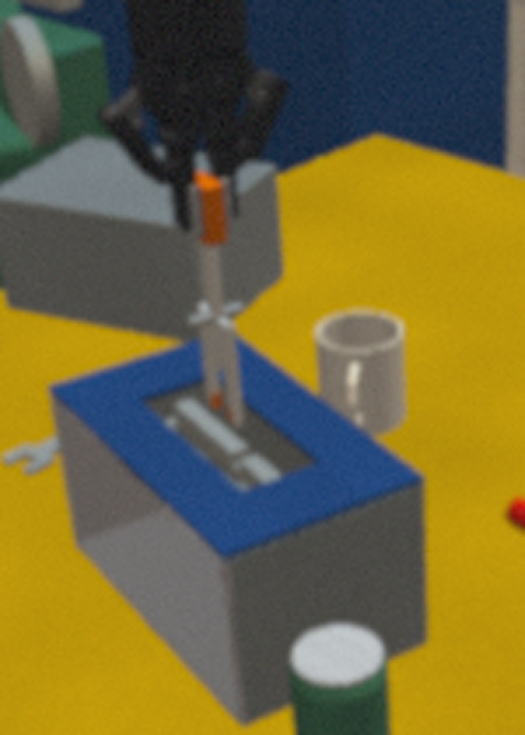

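View pics/t3.png

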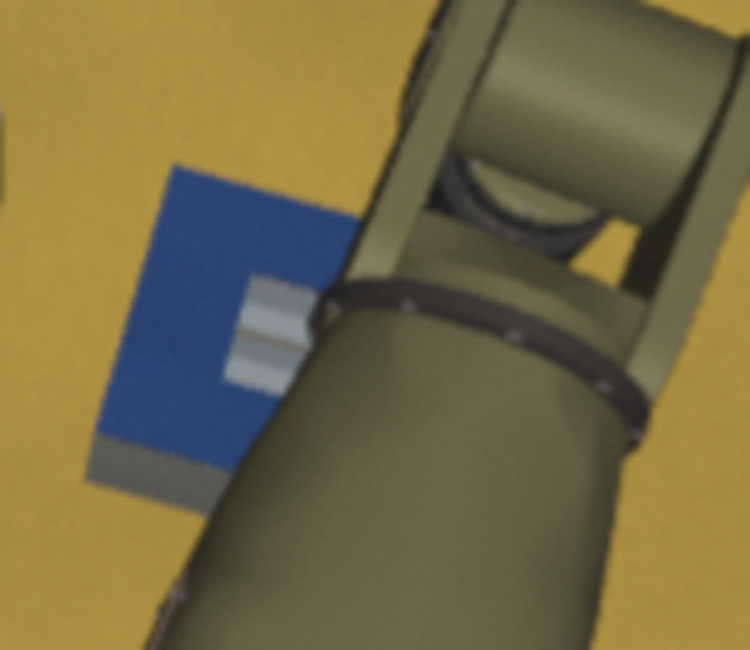

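Run:
```python
from h import *
np.set_printoptions(precision=2,suppress=True)
c=pickle.load(open("scene3.pkl","rb"))
T=np.array([587.51,-197.98]); 
Rz=R.from_euler('z',CY)
im=cv2.resize(c["image"][110:250,160:260],None,fx=6,fy=6,interpolation=cv2.INTER_CUBIC); 
im0=im.copy()
def d(P,col):
    for u in proj(c,P): cv2.circle(im,tuple(int(v) for v in ((u-[160,110]+.5)*6-.5)),3,col,-1)
d(Rz.apply(np.array([[22,0,243.3],[-22,0,243.3],[0,0,243.3]]))+[*T,0],(0,255,0))
d(Rz.apply(np.array([[a*3,b*22,163.3] for a in(-1,1) for b in(-1,1)],float))+[*T,0],(255,0,255))
d(Rz.apply(np.array([[8,b*15,323.3+e*22] for e in(-1,1) for b in(-1,1)],float))+[*T,0],(255,255,0))
d(np.array([cabw(a*32,b*80,150) for a in(-1,1) for b in(-1,1)]),(0,0,255))
cv2.imwrite("pics/ov3.png",cv2.resize(np.hstack([im0,im]),(800,560)))
```

```text
(no output)
```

View pics/ov3.png

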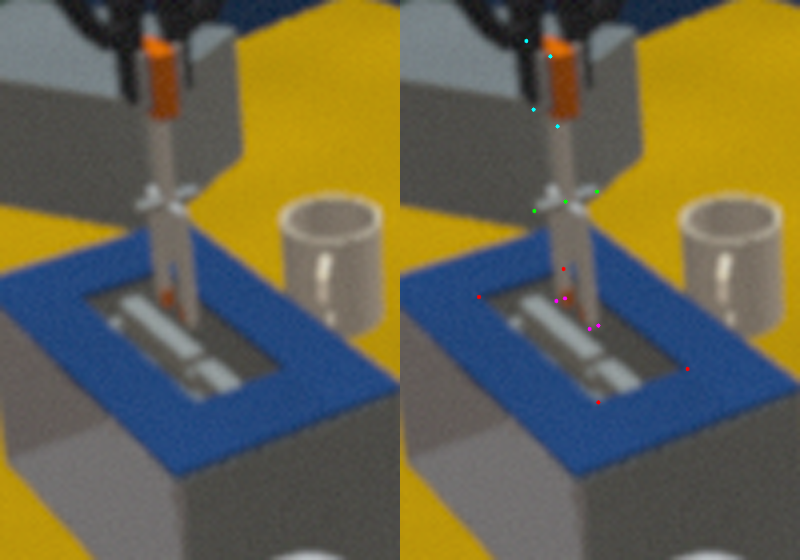

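Run:
```python
from rig import bot
from h import *
np.set_printoptions(precision=2,suppress=True)
p=lambda t:(lambda s:print(t,s["ee_pos"],s["ft_force"],s["moment"],s["clock"],s["grip_width"]))(bot.read_state())
bot.servo_line(cabw(0,3,326),q(CY),speed=30)
bot.servo_line(cabw(0,3,215),q(CY),speed=60);bot.dwell(.3);p("in")
F=np.mean([bot.read_state()["ft_force"] for _ in range(5)],0)
print(bot.servo_line(cabw(0,3,199),q(CY),speed=8,until_force=2.));p("contact");bot.dwell(.2);p("c")
c=bot.read_camera("scene"); pickle.dump(c,open("scene4.pkl","wb"))
crop(c,150,100,270,250,4,"pics/s4.png")
```

```text
in [ 588.49 -194.1   215.06] [-0.57  0.15 -2.23] [-0.01  0.03  0.02] 11.475 15.649500127906293
True
contact [ 588.29 -194.    202.33] [-0.75  0.15 -0.31] [ 0.05 -0.06  0.01] 12.8583 15.242021148197095
c [ 588.22 -193.97  202.05] [0.05 0.23 0.46] [ 0.01 -0.16 -0.  ] 13.0583 15.589657823707451
```

View pics/s4.png

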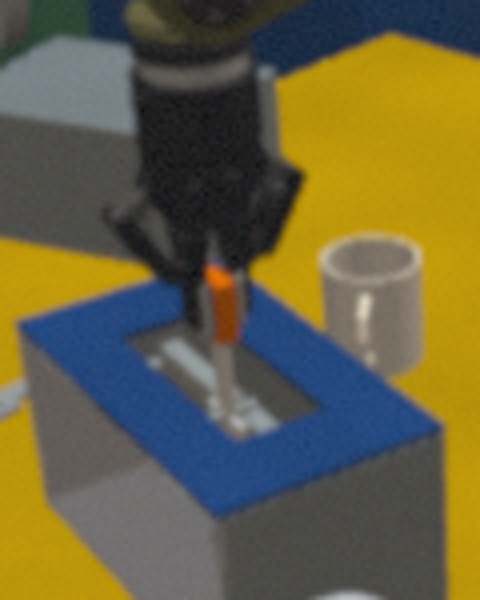

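Run:
```python
from rig import bot
from h import *
np.set_printoptions(precision=2,suppress=True)
def f():
    a=[]
    for _ in range(6): bot.dwell(.03); a.append(bot.read_state()["ft_force"])
    return R.from_euler('z',-CY).apply(np.mean(a,0))
z=202.0
print(f())
for y in np.arange(1.5,-20,-1.5):
    hit=bot.servo_line(cabw(0,y,z),q(CY),speed=10,until_force=5)
    F=f(); print(y,F,bot.read_state()["ee_pos"][2],hit)
    if F[2]<-1.4 or abs(F[1])>3 or hit: break
print(bot.read_state()["clock"])
```

```text
[0.87 0.06 0.48]
1.5 [-0.07  1.44  0.32] 201.97162429417892 False
0.0 [-0.13  1.62  0.67] 201.99183550255145 False
-1.5 [-0.09  1.62  0.57] 202.02120952470133 False
-3.0 [0.03 1.72 0.75] 202.01368699419453 False
-4.5 [0.2  1.79 0.28] 202.02198632802745 False
-6.0 [ 0.74 -1.33 -2.83] 201.78132451548126 False
16.3167
```

Run:
```python
from rig import bot
from h import *
np.set_printoptions(precision=2,suppress=True)
def f():
    a=[]
    for _ in range(6): bot.dwell(.03); a.append(bot.read_state()["ft_force"])
    return R.from_euler('z',-CY).apply(np.mean(a,0))
for y in(-7,-8,-9,-10,-11,-12):
    hit=bot.servo_line(cabw(0,y,202),q(CY),speed=8,until_force=4); F=f(); print(y,F,hit)
    if F[1]>1.2: break
print(bot.read_state()["clock"])
```

```text
-7 [ 0.5  -0.33 -2.9 ] False
-8 [ 0.12 -0.25 -2.47] False
-9 [ 0.24 -0.05 -2.57] False
-10 [-0.22  0.23 -2.7 ] False
-11 [ 0.03 -0.23 -2.77] False
-12 [ 0.13  0.81 -2.28] False
19.1667
```

Run:
```python
from rig import bot
from h import *
np.set_printoptions(precision=2,suppress=True)
def f():
    a=[]
    for _ in range(6): bot.dwell(.03); a.append(bot.read_state()["ft_force"])
    return R.from_euler('z',-CY).apply(np.mean(a,0))
bot.servo_line(cabw(0,-9.3,202),q(CY),speed=10); print(f())
hit=bot.servo_line(cabw(0,-9.3,197),q(CY),speed=8,until_force=2.5); print(hit,bot.read_state()["ee_pos"],f())
if not hit:
  for z in(196,195,194,193,192,191):
    hit=bot.servo_line(cabw(0,-9.3,z),q(CY),speed=8,until_force=4); F=f();print(z,hit,F)
    if hit or F[2]>-.3: break
print(bot.read_state()["clock"])
c=bot.read_camera("scene"); pickle.dump(c,open("scene5.pkl","wb"))
crop(c,150,100,270,250,4,"pics/s5.png")
```

```text
[-0.07  0.15 -2.98]
False [ 585.38 -205.99  197.07] [-0.09 -0.06 -2.39]
196 False [-0.01  0.21 -2.61]
195 False [ 0.36 -0.13 -2.55]
194 False [ 0.06 -0.15 -1.65]
193 False [-0.29  0.12 -0.47]
192 False [-0.09  0.19  0.6 ]
23.1333
```

View pics/s5.png

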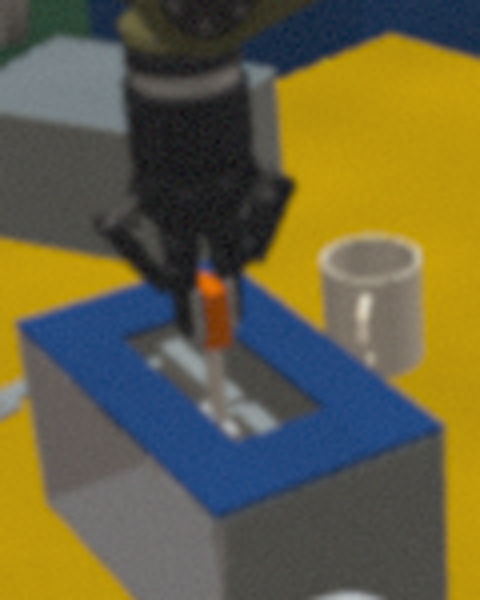

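Run:
```python
from rig import bot
from h import *
np.set_printoptions(precision=2,suppress=True)
bot.servo_line(cabw(0,-9.3,192.5),q(CY),speed=8)
bot.move_gripper(40); bot.dwell(.3)
print(bot.servo_line(cabw(0,-9.3,240),q(CY),speed=50,until_force=6))
bot.servo_line(cabw(0,-9.3,330),q(CY),speed=120)
bot.move_to([420,60,380],q(0)); bot.dwell(.3)
s=bot.read_state();print(s["clock"],s["ft_force"])
for n in("scene","top"):
    c=bot.read_camera(n); pickle.dump(c,open(n+"6.pkl","wb"))
    if n=="scene":crop(c,150,100,270,250,4,"pics/s6.png"); cv2.imwrite("pics/sf6.png",c["image"])
    else: crop(c,280,130,410,245,6,"pics/t6.png")
```

```text
False
27.6 [-0.71  0.61 -0.7 ]
```

View pics/s6.png

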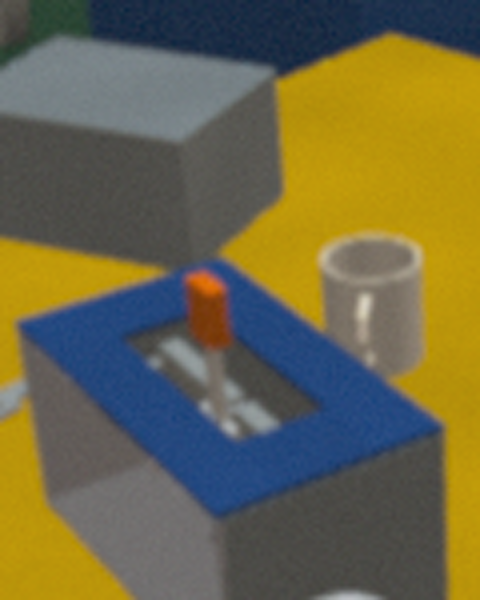

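View pics/t6.png

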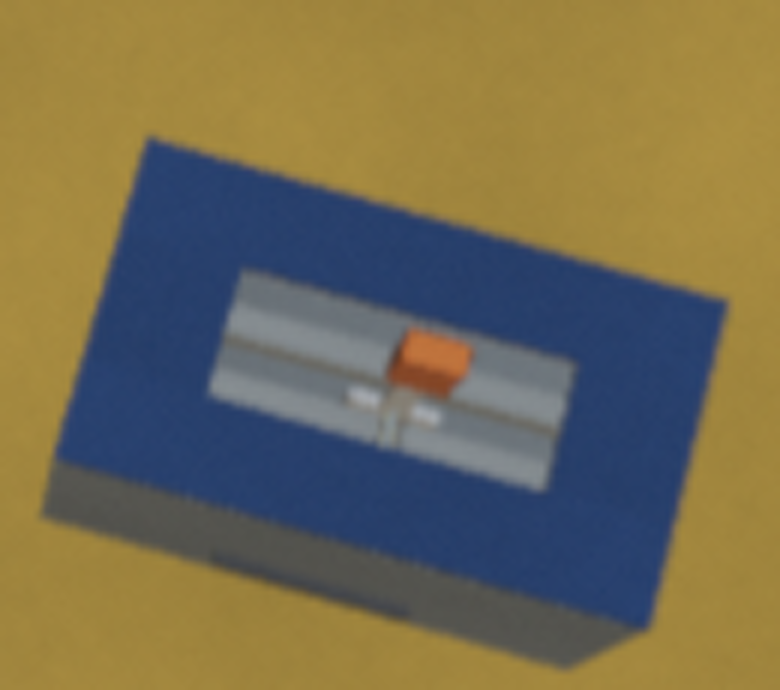

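View pics/sf6.png

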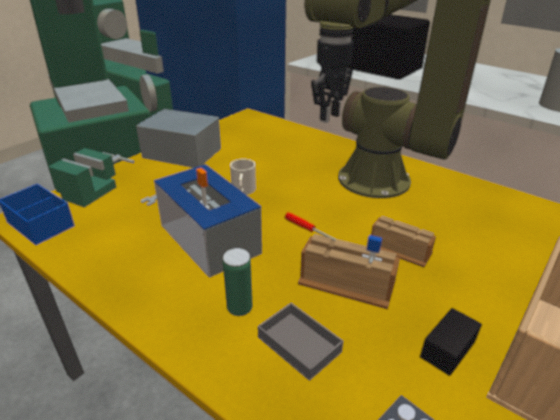

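Run:
```python
from rig import bot
from h import *
np.set_printoptions(precision=1,suppress=True)
c=pickle.load(open("top6.pkl","rb"));P=cloud(c)
w=P[187:191,347:357].reshape(-1,3); print(np.median(w,0)); print("expected top",cabw(0,-9.3,192.5-3+22))
print(bot.finish_job())
```

```text
[ 584.3 -202.8  212.5]
expected top [ 585.3 -206.   211.5]
the job is handed in; nothing more can be done
None
```

The orange gauge is hanging in the rail notch inside the cabinet, and I handed the job in at about 27.7 s on the robot's clock.

- **Removal and entry:** I gripped the orange gauge across its handle, lifted it straight out of the stand, and carried it over at 360 mm. I then lowered it through the roof opening. I saw no sign of it touching the blue frame, but I could not measure contact directly.
- **Finding the notch:** I set the bar on the rail tops with about 3 N and slid it along. The bar dropped in at about y = -6 mm from the rails' midpoint. I felt the side walls gently and centred it at about y = -9.3 mm, which agrees with the roughly -10 mm I read from the pictures.
- **Bar fully home:** The bar met the notch floor 10 mm below where it first met the rail tops. I let it down until the rails carried its full weight, with a peak of about 3 N in the settled readings, and only then let go.

**Last checks:**
- The pictures show the gauge upright in the notch with the gripper clear of it.
- Its handle top measured 212.5 mm high against 211.5 mm expected. The sideways position was within about 3 mm, roughly the camera accuracy at that distance.
- The blue gauge is still in its stand place, and the bystanders in view look unmoved.
- No check failed. The one small disagreement was the play I felt between the notch walls: about 5 mm against 3.5 mm expected, which I put down to give in the arm and rails.

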